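# Load the crawler's swing-out ballast arm

## Task

Load the crawler's ballast arm: push near the free end of the long square tube to swing it out on its pivot as far as it goes, then bring every steel slug lying on the bench, and last of all the rubber bung, through the open trough at its end into the tube. Ram them firmly down to the bottom with the push rod so that no gaps are left and the bung closes the stack, lay the rod back on its wooden rest the way it lay, and swing the tube fully home. Do not shift the other loose things on the bench.

Things in the scene. Friction and masses are not known exactly. Their poses are not given: they have to be found in the camera images.
- ballast_arm (a joint): swing angle of the ballast arm (a level aluminium tube) about its upright pivot: 0 = home, against the back stop; 0.50 rad = fully out, swung towards the robot. Stiff hinge (0.35 N m, about 2.5 N at 140 mm out), stays where it is left. Outside the tube is 27.5 mm square, 11.5 to 39 mm above the bench; a round boss 42 mm across, 49 mm high, sits on the pivot
- pivot (a point): on the pivot axis, 25 mm above the bench (height of the bore axis); x along the arm to its free end, turning with it, z up. The fixed base: a steel strip 44 mm wide, 8 mm high, under the home position, with an end plate (44 mm high, 221 to 227 mm from the pivot) and, on the side away from the robot, a back stop (38 mm high, 201 to 227 mm out); else that side is free
- bore_bottom (a point): centre of the closed inner end of the bore, 20 mm from the pivot; x out along the bore to the mouth, z up, turns with the arm. The bore is 22.5 mm square, 148 mm deep, floor 14 mm above the bench
- bore_mouth (a point): centre of the tube's mouth, 148 mm out from bore_bottom, same axes. From here the open trough runs 46 mm further out: floor level with the bore's (11 mm below this point), 25 mm wide inside, narrowing to the bore at the mouth; side walls only 6 mm above the floor, 2.5 mm thick
- slug_0: plain square steel ballast slug, 30 long x 20 x 20 mm, about 90 g (two to four of the four are on the bench, the rest absent); lies flat on the bench, loose. Origin at its centre, x along its 30 mm length; both ends are alike
- slug_1: plain square steel ballast slug, 30 long x 20 x 20 mm, about 90 g (two to four of the four are on the bench, the rest absent); lies flat on the bench, loose. Origin at its centre, x along its 30 mm length; both ends are alike
- slug_2: plain square steel ballast slug, 30 long x 20 x 20 mm, about 90 g (two to four of the four are on the bench, the rest absent); lies flat on the bench, loose. Origin at its centre, x along its 30 mm length; both ends are alike
- slug_3: plain square steel ballast slug, 30 long x 20 x 20 mm, about 90 g (two to four of the four are on the bench, the rest absent); lies flat on the bench, loose. Origin at its centre, x along its 30 mm length; both ends are alike
- bung: black rubber bung, 18 long x 20 x 20 mm with rounded edges, about 20 g, loose on the bench. Origin at its centre, x along its 18 mm length; both ends alike
- push_rod: push rod: black square handle 22 x 22 x 50 mm with a plain aluminium shaft 14 mm across and 120 mm long; about 90 g. Origin at the middle of the handle on the rod's axis, x along the shaft; the tip is 145 mm from the origin. At the start it lies level on its rest with the axis 31 mm above the bench
- rest_seat (a point): where the push rod's origin lies when on its rest (31 mm above the bench); x = direction of the shaft there. The fixed wooden rest is 46 x 190 mm, 6 mm high, with two V cradles under the shaft 40 and 120 mm from this point (tops 39 mm above the bench) and a pad 13 mm wide under the handle, 0 to 20 mm behind this point; the handle's sides are free
- console_corner (a point): top far left corner of the fixed tilted control console (about 140 x 290 mm seen from above, 141 mm high with its joysticks) that stands between the robot and the work, from y = 0.05 to -0.24 m; do not touch it. A crawler 155 mm high stands nearer the robot on the left (x below 0.32 m). Carry things past at tool heights over 130 mm, in front of the console
- drive_motor: bystander: spare motor 27x113x26 mm, lying loose
- coupling: bystander: brass hose coupling 19x46x17 mm, lying loose
- gauge_block: bystander: stepped steel gauge block 20x80x25 mm, lying loose
- plug: bystander: round cable plug 16x60x16 mm, lying loose

How it is judged:
By the outcome, as a careful person would: the job done as asked, in the order asked, and still so for the second after the job is handed in, with the robot touching nothing.
Of slug_0, slug_1, slug_2, slug_3 only 2 to 4 are there at a start; the rules pass over those that are not, and their reading is None.
At some moment in a run one of slug_0, slug_1, slug_2, slug_3, bung may be knocked a few centimetres aside while the robot is not near it.
Once in a run the grip may slacken for a moment while it holds something.
It also fails if it takes over 210 s, if anything falls off the work surface, if the arm or the gripper's body presses on something with over 40 N, if the wrist force passes 120 N, or if a joint passes its speed limit or range.

## Robot

A 7-joint arm with a two-finger parallel gripper is mounted at the origin on the work surface; the furniture and walls round the work are solid. World frame = base frame: x ahead of the robot, y to its left, z up, the work surface at z = 0. Lengths are in mm, angles in degrees, forces in N, time in s.
With the tool pointing down it reaches from about 400 to 850 mm from the base axis. Payload 10.4 kg.
Tool frame: the origin (TCP) lies between the finger pads, 19 mm behind the fingertips; this is the grasp point; z points along the fingers, y is the line along which they close (so a half turn about z gives the same grasp; the last joint's range is limited). The gripper opens to 87 mm and grips with 3 to 60 N. Pads are 19 mm wide; open, the fingers measure 117 mm over their backs; the gripper's body (75 mm by 190 mm) begins 51 mm behind the grasp point.
Start: joints at [-1.295, 19.034, -3.707, 83.658, 1.238, 77.344, -5.071], TCP at [625.02, 0.018, 241.276] pointing down, gripper open.
Joint ranges: [-148.97, 148.97], [-28.65, 121.19], [-84.17, 76.75], [9.2, 138.47], [-72.65, 252.65], [3.7, 117.97], [-149.18, 149.18]. Speed limits (degrees/s): [127.2, 127.2, 159.86, 159.86, 180, 180, 180].

## Interface

Orientations are given as [roll, pitch, yaw] about the fixed x, y, z axes, in that order (R = Rz(yaw) Ry(pitch) Rx(roll)).
In Python, from bench import ctrl gives the robot as it stands.
- The arm moves only by the shell command python3 nudge.py [FORCE], which reads ROWS from standard input. ROWS is a JSON list of rows, 1 to 8 of them, each an object with the fields jaw (the finger opening in mm), pos (a list: dx, dy, dz in mm), spin (a turn about the tool's z in degrees); a field left out counts as zero (the opening has to be given); each row shifts and turns the commanded pose from where the row before left it, along the tool's axes as they then stand; what a row does not reach is not made up. A row lasts 1/8 s, in which the tool goes at most 62.5 mm and 10.7 degrees, less where a joint would pass 70% of its speed; a pose out of reach is approached as far as the arm can. The fingers move at their own pace and stop on an object; FORCE is the grip in N (left out, the last holds). Time passes only in rows, so rows that do not move let the fingers close. It prints the time, the measured TCP pose, the force, the opening and the grip force at its end. Input that does not fit is refused with a message, and nothing moves.
- ctrl.sense(): the state, without advancing time (a new reading comes with each control period).
- ctrl.snapshot(name): name is "scene" or "side" or "wrist"; returns a dict with "image" (420x560x3 uint8, red, green, blue), "intrinsics" (3x3 intrinsics, pixels), "R" (3x3) and "t" (3): a world point X has camera coordinates R X + t. Camera axes: x right, y down, z forward; pixel columns grow to the right and rows downward; lengths in mm; the calibration is good to about 2 mm. A picture is of the moment at which its call begins. There is no depth.
- ctrl.close_job(): hands the job in; it is judged then, once.
The state is a dict: "clock": time; "joint_positions": joint angles; "joint_velocities": joint speeds; "joint_efforts": joint torques, N m; "tcp_pos": TCP position; "eef_rot": TCP orientation; "ft_force": force on the tool from outside, world axes, zero at the start; "ft_torque": the same for the moment, N m; "opening": finger opening in mm; "grasp_force": force on a finger pad.
Only numpy, scipy, OpenCV 4.12 (cv2) and the standard library are available. Lean on these libraries where they do the work, as an engineer would, in place of code of your own. Each camera call takes 0.05 s, during which the arm holds its last target. There are 200 camera calls.

## Working session

There is one attempt and no reset: what is moved stays moved. The work goes in short steps, Python scripts to look and compute and a shell command to move; the robot and the scene stay as the last step left them, time stands still between calls to the robot, and variables do not carry over. Pictures are saved under pics/ and viewed, at most 15 in all, crops included, and the job is handed in when it is done.

```bash
ls; mkdir -p pics
cat > h.py <<'E'
import numpy as np, cv2
from bench import ctrl
def snap(name,fn=None,scale=1):
    s=ctrl.snapshot(name)
    for k in("intrinsics","R","t"): s[k]=np.array(s[k],float)
    if fn:
        im=cv2.cvtColor(np.array(s["image"]),cv2.COLOR_RGB2BGR); cv2.imwrite("pics/"+fn,cv2.resize(im,None,fx=scale,fy=scale,interpolation=cv2.INTER_CUBIC))
    return s
def ray(s,u,v,z):
    d=s["R"].T@np.linalg.solve(s["intrinsics"],np.array([u,v,1.]))
    c=-s["R"].T@s["t"].ravel()
    return c+d*(z-c[2])/d[2]
def proj(s,X):
    p=s["intrinsics"]@(s["R"]@np.array(X,float)+s["t"].ravel()); return p[:2]/p[2]
E
python3 - <<'E'
from h import *
for n in("scene","side","wrist"):
    s=snap(n,n+"0.png",1.4)
    print(n,-s["R"].T@s["t"].ravel(), s["R"][2], s["intrinsics"][0,0])
    np.savez("pics/"+n+"0.npz",**s)
print(ctrl.sense())
E
```

```text
bench.py
nudge.py
pics
scene [-577.93255051  973.24013907 1060.03744048] [ 0.59051022 -0.58980729 -0.55084031] 506.7212786457432
side [ -143.00391158 -1046.30093455   838.33089105] [ 0.41496238  0.72601719 -0.548366  ] 470.1696271158672
wrist [624.14991264  70.51800116 384.22764196] [ 1.10157926e-04 -2.57473344e-01 -9.66285395e-01] 291.30935901500465
{'clock': 0.15, 'joint_positions': array([-1.29647146, 19.06195843, -3.70689338, 83.69375989,  1.23909346,
       77.34432955, -5.07195836]), 'joint_velocities': array([ 0.02526586, -0.08369679,  0.01465101, -0.1536338 , -0.06024201,
       -0.0567898 ,  0.05492989]), 'joint_efforts': array([ 1.82067095e-03, -6.23630190e+01,  2.54254905e-02, -3.90143681e+01,
       -6.11935230e-02,  3.71907104e-02, -1.53469024e-06]), 'tcp_pos': array([6.24730041e+02, 7.78407264e-03, 2.40665152e+02]), 'eef_rot': array([-1.79939977e+02,  4.13988422e-03,  9.00014509e+01]), 'ft_force': array([ 0.12414434, -0.37490105,  0.50176657]), 'ft_torque': array([-0.00435459,  0.04535762, -0.01309065]), 'grasp_force': 0.0, 'opening': 87.07297843880875}
```

View pics/scene0.png

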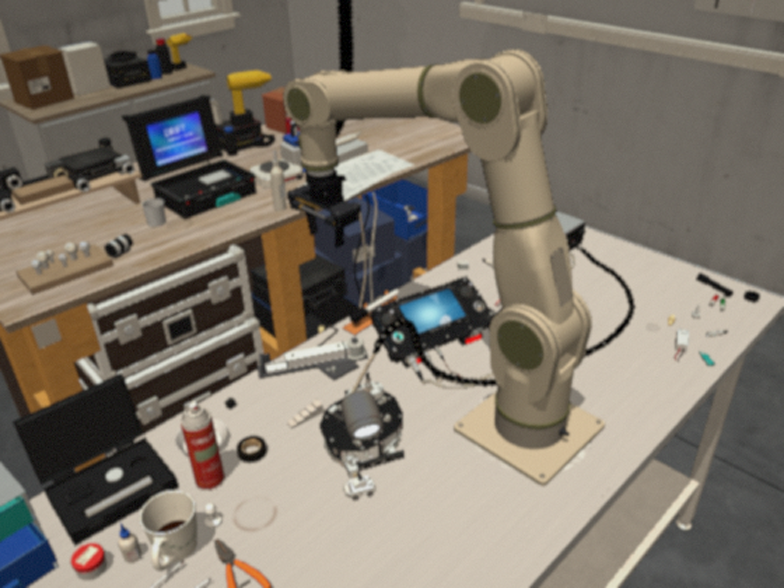

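View pics/side0.png

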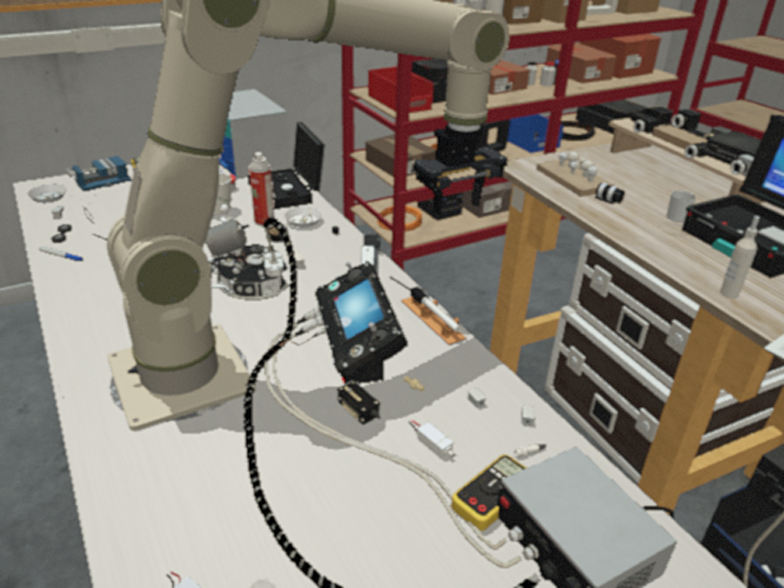

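View pics/wrist0.png

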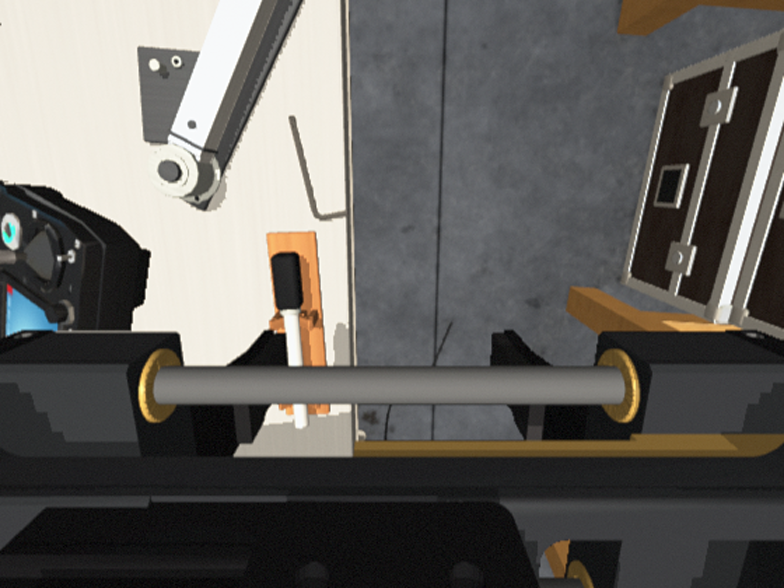

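Scene: tube pivot (357,347), free end (265,365), gauge-block-like item (305,413), dark block (231,403). Side: likely slugs (477,397), (528,414), dark block (336,230), brass (413,382), rod on rest (435,315). Wrist: boss (170,170), rod handle (287,280), tip (300,425).

```bash
python3 - <<'E'
from h import *
L=lambda n:np.load(f"pics/{n}0.npz")
s=L("scene");d=L("side");w=L("wrist")
def p(t,S,u,v,z): print(t,ray(S,u/1.4,v/1.4,z).round(0))
p("boss sc",s,357,347,49);p("boss w",w,170,170,49);p("free end sc",s,265,365,30)
p("gauge sc",s,305,413,12);p("dark sc",s,231,403,10);p("dark side",d,336,230,10)
for uv in [(477,397),(528,414),(413,382),(435,437),(530,450),(358,400)]: p(uv,d,*uv,10)
p("handle",w,287,280,42);p("tip",w,302,427,38);p("wire",w,294,117,0);p("edge",w,352,200,0)
p("scene 316 330",s,325,332,10);p("sc 462 266",s,462,266,10)
a=cv2.cvtColor(s["image"][190:345,130:330],cv2.COLOR_RGB2BGR);b=cv2.cvtColor(d["image"][150:345,215:415],cv2.COLOR_RGB2BGR)
a=cv2.resize(a,(780,604))[:600,:400*2];b=cv2.resize(b,None,fx=3,fy=3,interpolation=3)
cv2.imwrite("pics/ca.png",a);cv2.imwrite("pics/cb.png",b)
E
echo '[{"jaw": 87,"pos": [0,-40,-40]},{"jaw": 87,"pos": [60,0,-40]},{"jaw": 87,"pos": [60,0,0]},{"jaw": 87,"pos": [60,0,0]},{"jaw": 87}]' | python3 nudge.py
python3 -c "
from h import *
s=snap('wrist','w1.png',1.4);np.savez('pics/w1.npz',**s)"
```

```text
boss sc [420.  99.  49.]
boss w [452.  81.  49.]
free end sc [546. 275.  30.]
gauge sc [369. 304.  12.]
dark sc [515. 394.  10.]
dark side [519. 387.  10.]
(477, 397) [ 468. -332.   10.]
(528, 414) [ 524. -412.   10.]
(413, 382) [ 384. -240.   10.]
(435, 437) [ 344. -382.   10.]
(530, 450) [ 471. -482.   10.]
(358, 400) [ 268. -237.   10.]
handle [537. -10.  42.]
tip [ 541. -156.   38.]
wire [542. 127.   0.]
edge [591.  56.   0.]
scene 316 330 [562.  78.  10.]
sc 462 266 [ 514. -401.   10.]
clock: 0.78
tcp_pos: [583.4, 178.2, 315.2]
eef_rot: [-179.9, -0.1, 90.5]
ft_force: [0.9, -1.0, -0.9]
opening: 87.0
grasp_force: 0.0
```

View pics/w1.png

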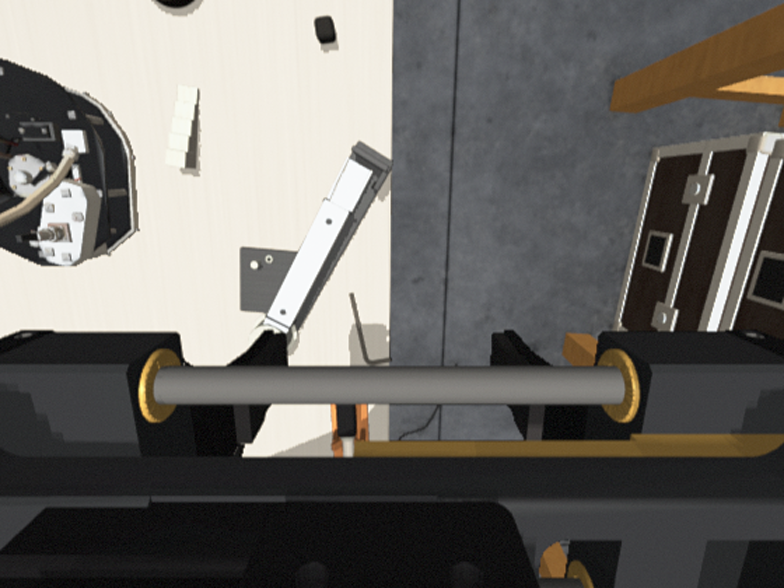

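View pics/cb.png

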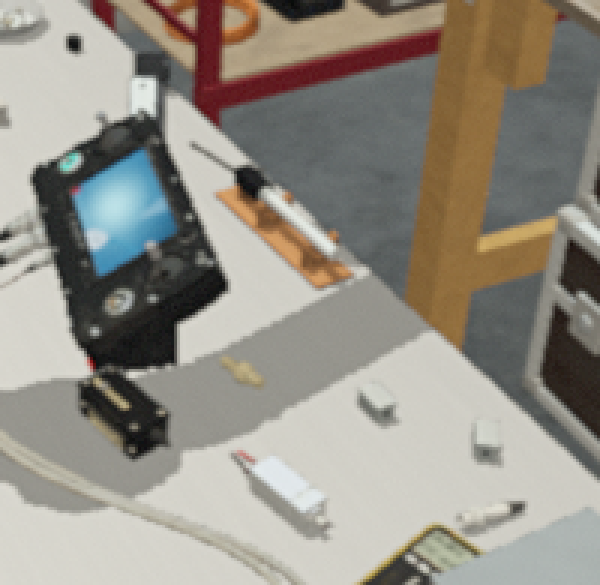

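w1: bung at (325,30), gauge block (182,128), tube top from (278,325) to trough (365,165), rod handle (347,420). cb: only two slugs at right, coupling, motor, plug. Now measure the tube, bung and rod by masks.

```bash
cat >> h.py <<'E'
def rects(s,mask,z,amin=60,roi=None):
    m=mask.astype(np.uint8)
    if roi is not None:
        k=np.zeros_like(m);u0,v0,u1,v1=roi;k[v0:v1,u0:u1]=1;m=m*k
    out=[]
    for c in cv2.findContours(m,cv2.RETR_EXTERNAL,cv2.CHAIN_APPROX_NONE)[0]:
        if cv2.contourArea(c)<amin: continue
        P=np.array([ray(s,u,v,z)[:2] for u,v in c[:,0,:]],np.float32)
        (cx,cy),(a,b),_=cv2.minAreaRect(P); B=cv2.boxPoints(cv2.minAreaRect(P))
        e=B[1]-B[0] if np.linalg.norm(B[1]-B[0])>np.linalg.norm(B[2]-B[1]) else B[2]-B[1]
        out.append((round(float(cx),1),round(float(cy),1),round(float(max(a,b)),1),round(float(min(a,b)),1),round(float(np.degrees(np.arctan2(e[1],e[0])))%180,1),c.mean(0).ravel().round().tolist()))
    return out
E
python3 - <<'E'
from h import *
s=dict(np.load("pics/w1.npz")); w=dict(np.load("pics/wrist0.npz"))
im=s["image"].astype(int); r,g,b=im[...,0],im[...,1],im[...,2]
print("tube",rects(s,(b>=r)&(g>200),39,200,(180,90,280,240)))
im0=w["image"].astype(int)
print("tube w0",rects(w,(im0[...,2]>=im0[...,0])&(im0[...,1]>200),39,200,(100,0,220,150)))
print("bung",rects(s,im.max(2)<70,20,40,(215,5,250,40)))
print("handle",rects(w,im0.max(2)<60,42,200,(185,170,225,225)))
print("shaft",rects(w,(im0.min(2)>150)&(abs(im0[...,0]-im0[...,2])<25),38,60,(195,215,228,262)))
for u,v in[(240,150),(225,180),(130,100)]: print(im[v,u])
for u,v in[(165,30),(150,60),(130,100)]: print(im0[v,u])
E
```

```text
tube [(507.7, 186.8, 185.9, 28.9, 60.9, [227.0, 172.0])]
tube w0 [(490.5, 156.4, 115.5, 26.5, 61.5, [153.0, 48.0])]
bung [(520.1, 390.5, 21.4, 16.7, 102.7, [232.0, 21.0])]
handle [(536.7, -10.4, 48.4, 23.2, 92.0, [205.0, 200.0])]
shaft [(535.7, -64.3, 54.2, 15.1, 91.5, [209.0, 240.0])]
[248 249 250]
[248 249 250]
[248 249 239]
[247 248 249]
[248 249 250]
[191 195 198]
```

```bash
python3 - <<'E'
from h import *
s=dict(np.load("pics/w1.npz"))
for u,v in[(155,0),(180,6),(200,0)]: print("tape",ray(s,u/1.4,v/1.4,10).round())
print(rects(s,(s["image"].min(2)>253),25,40,(110,50,150,130)))
E
echo '[{"jaw": 0,"pos": [16,-25,50]},{"jaw": 0,"pos": [0,0,60]},{"jaw": 0,"pos": [0,0,60]},{"jaw": 0,"pos": [0,0,60]},{"jaw": 0,"pos": [0,0,47]},{"jaw": 0},{"jaw": 0}]' | python3 nudge.py 10
```

```text
tape [357. 418.  10.]
tape [381. 413.  10.]
tape [400. 418.  10.]
[]
clock: 1.7
tcp_pos: [561.1, 187.5, 40.7]
eef_rot: [179.9, -0.0, 89.9]
ft_force: [-0.3, 0.0, 0.4]
opening: 24.9
grasp_force: 0.0
```

```bash
echo '[{"jaw": 0,"pos": [6,0,2]},{"jaw": 0},{"jaw": 0},{"jaw": 0,"pos": [5,-15,0]},{"jaw": 0,"pos": [6,-15,0]},{"jaw": 0,"pos": [6,-15,0]},{"jaw": 0,"pos": [5,-15,0]},{"jaw": 0}]' | python3 nudge.py; echo '[{"jaw": 0,"pos": [2,-8,0]},{"jaw": 0,"pos": [1,-6,0]},{"jaw": 0}]' | python3 nudge.py
```

```text
clock: 2.7
tcp_pos: [498.2, 216.6, 36.9]
eef_rot: [-179.9, 0.0, 90.1]
ft_force: [0.1, -0.4, 0.2]
opening: 0.5
grasp_force: 0.0
clock: 3.08
tcp_pos: [485.4, 218.9, 36.8]
eef_rot: [-180.0, 0.0, 90.0]
ft_force: [-0.0, -1.5, -0.8]
opening: 0.9
grasp_force: 0.0
```

```bash
for i in 1 2 3; do echo '[{"jaw": 0,"pos": [0,-4,0]},{"jaw": 0}]' | python3 nudge.py | egrep 'tcp|force:'; done; python3 -c "
from h import *
s=snap('wrist','w2.png',1.4);np.savez('pics/w2.npz',**s)"
```

```text
tcp_pos: [481.8, 219.1, 36.9]
ft_force: [1.2, 0.5, -0.4]
grasp_force: 0.3
tcp_pos: [477.8, 219.2, 37.0]
ft_force: [1.7, 0.6, 0.4]
grasp_force: 0.5
tcp_pos: [477.1, 219.0, 37.6]
ft_force: [14.4, 2.2, -10.0]
grasp_force: 7.6
```

View pics/w2.png

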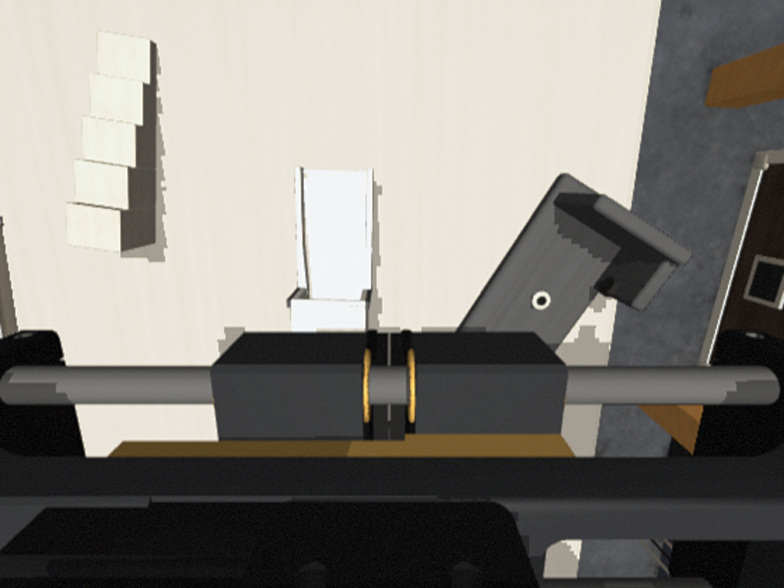

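w2: tube is swung out to the stop (14 N); trough from end (298–373,168) to mouth (290–370,297).

```bash
python3 - <<'E'
from h import *
s=dict(np.load("pics/w2.npz"))
for u,v,z in[(297,168,20),(372,170,20),(291,297,39),(370,297,39),(301,270,20),(373,260,20)]: print(ray(s,u/1.4,v/1.4,z).round(1))
E
echo '[{"jaw": 0,"pos": [0,3,0]},{"jaw": 0,"pos": [0,8,-30]},{"jaw": 0,"pos": [0,0,-60]},{"jaw": 0,"pos": [0,0,-60]},{"jaw": 0,"pos": [0,0,-30]},{"jaw": 87}]' | python3 nudge.py | egrep 'tcp|clock|force:'
python3 -c "
from h import *
s=snap('wrist');np.savez('pics/w3.npz',**s)
im=s['image'].astype(int);r,g,b=im[...,0],im[...,1],im[...,2]
print(rects(s,(b>=r)&(g>200),39,150,(100,60,330,240)))"
```

```text
[442.2 295.4  20. ]
[470.6 294.6  20. ]
[441.4 250.1  39. ]
[469.9 249.9  39. ]
[441.5 256.1  20. ]
[470.6 260.1  20. ]
clock: 4.62
tcp_pos: [485.6, 219.4, 219.2]
ft_force: [0.3, -0.5, -1.2]
grasp_force: 0.0
[(455.2, 232.7, 124.7, 27.7, 88.0, [250.0, 181.0])]
```

```bash
echo '[{"jaw": 87,"pos": [-60,0,-40]},{"jaw": 87,"pos": [-60,0,-40]},{"jaw": 87,"pos": [-60,0,0]},{"jaw": 87,"pos": [-60,0,0]},{"jaw": 87,"pos": [-60,0,0]},{"jaw": 87,"pos": [-60,0,0]},{"jaw": 87,"pos": [-60,0,0]},{"jaw": 87,"pos": [-60,0,0]}]' | python3 nudge.py | grep tcp;echo '[{"jaw": 87,"pos": [-60,0,0]},{"jaw": 87,"pos": [-60,0,0]},{"jaw": 87,"pos": [-50,0,0]},{"jaw": 87},{"jaw": 87}]' | python3 nudge.py | egrep 'tcp|clock'
python3 -c "
from h import *
s=snap('wrist','w4.png',1.4);np.savez('pics/w4.npz',**s)"
```

```text
tcp_pos: [484.0, -246.5, 284.5]
clock: 6.3
tcp_pos: [484.9, -414.1, 284.5]
```

View pics/w4.png

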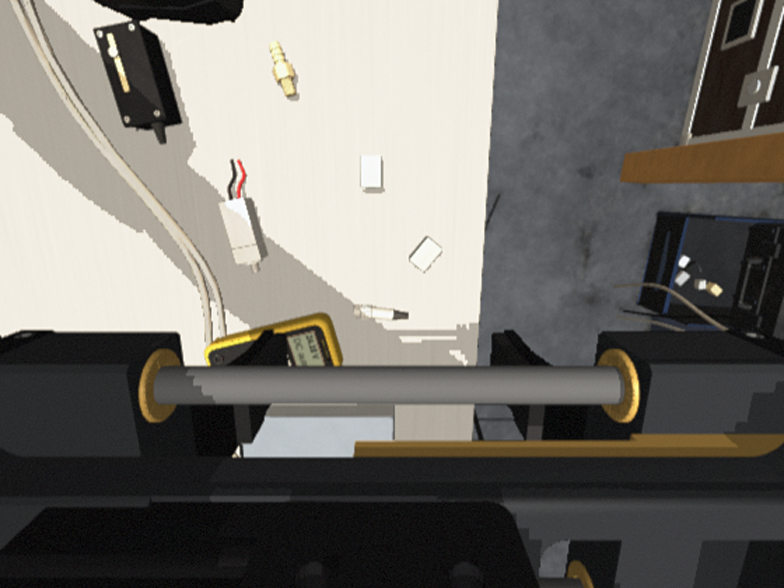

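w4: slugs at (371,170) and (426,254); coupling, motor, plug are clear of them; no others.

Run:
```python
from h import *
s=dict(np.load("pics/w4.npz"));im=s['image'].astype(int);r,g,b=im[...,0],im[...,1],im[...,2]
print(rects(s,(b>=r)&(g>180),20,60,(240,90,330,210)))
print(ctrl.sense()["tcp_pos"],ctrl.sense()["eef_rot"])
for u,v in [(357,312),(408,316)]: print(ray(s,u/1.4,v/1.4,8).round())
```

```text
[(465.9, -329.9, 25.8, 16.1, 89.0, [263.0, 119.0])]
[ 485.29349545 -413.53943725  285.0509952 ] [-1.79922692e+02 -1.02555577e-01  9.00813896e+01]
[ 450. -477.    8.]
[ 505. -481.    8.]
```

```bash
echo '[{"jaw": 50,"pos": [45,-19,40]},{"jaw": 50,"pos": [44,0,40]},{"jaw": 50,"pos": [0,0,60]},{"jaw": 50,"pos": [0,0,55]},{"jaw": 50,"pos": [0,0,30]},{"jaw": 50},{"jaw": 50}]' | python3 nudge.py | egrep 'tcp|clock'
python3 - <<'E'
from h import *
s=snap('wrist','w5.png',1.4);im=s['image'].astype(int);r,g,b=im[...,0],im[...,1],im[...,2]
print(rects(s,(b>=r)&(g>180),20,60,(100,60,400,230)))
E
```

```text
clock: 7.22
tcp_pos: [467.2, -326.2, 63.3]
[]
```

```bash
echo '[{"jaw": 50,"pos": [2,-1,20]},{"jaw": 50,"pos": [0,0,18]},{"jaw": 50},{"jaw": 10},{"jaw": 10},{"jaw": 10},{"jaw": 10}]' | python3 nudge.py 40; echo '[{"jaw": 10,"pos": [0,0,-60]},{"jaw": 10,"pos": [0,0,-60]},{"jaw": 10,"pos": [0,0,-60]},{"jaw": 10,"pos": [0,0,-20]},{"jaw": 10}]' | python3 nudge.py
```

```text
clock: 8.15
tcp_pos: [465.4, -324.5, 23.9]
eef_rot: [180.0, 0.0, 90.0]
ft_force: [-0.7, -0.7, 2.3]
opening: 19.4
grasp_force: 40.0
clock: 8.78
tcp_pos: [465.8, -324.8, 225.1]
eef_rot: [179.8, 0.1, 90.0]
ft_force: [0.1, 0.2, -2.3]
opening: 19.7
grasp_force: 40.0
```

```bash
echo '[{"jaw": 10,"pos": [60,-10,0]},{"jaw": 10,"pos": [60,0,0]},{"jaw": 10,"pos": [60,0,0]},{"jaw": 10,"pos": [60,0,0]},{"jaw": 10,"pos": [60,0,0]},{"jaw": 10,"pos": [60,0,0]},{"jaw": 10,"pos": [60,0,0]},{"jaw": 10,"pos": [60,0,0]}]' | python3 nudge.py | egrep 'tcp|opening';echo '[{"jaw": 10,"pos": [60,0,0]},{"jaw": 10,"pos": [60,0,30]},{"jaw": 10,"pos": [0,0,50]},{"jaw": 10,"pos": [0,0,40]},{"jaw": 10},{"jaw": 10}]' | python3 nudge.py | egrep 'tcp|opening|grasp'
```

```text
tcp_pos: [454.1, 157.1, 221.9]
opening: 19.4
tcp_pos: [455.5, 271.6, 106.5]
opening: 19.6
grasp_force: 40.0
```

```bash
echo '[{"jaw": 10,"pos": [4,0,30]},{"jaw": 10,"pos": [0,0,27]},{"jaw": 10},{"jaw": 10}]' | python3 nudge.py | egrep 'tcp|opening|ft';for i in 1 2 3; do echo '[{"jaw": 10,"pos": [0,0,2.5]},{"jaw": 10}]' | python3 nudge.py | egrep 'tcp|ft';done
```

```text
tcp_pos: [456.3, 276.1, 50.7]
ft_force: [0.1, 0.8, -1.0]
opening: 19.6
tcp_pos: [455.6, 275.6, 46.9]
ft_force: [0.5, 0.3, -1.1]
tcp_pos: [455.1, 275.4, 43.5]
ft_force: [-0.2, 0.2, -1.0]
tcp_pos: [455.1, 275.3, 40.9]
ft_force: [-0.2, 0.7, -0.6]
```

```bash
echo '[{"jaw": 40},{"jaw": 40},{"jaw": 40,"pos": [0,0,-30]},{"jaw": 0,"pos": [28,0,0]},{"jaw": 0},{"jaw": 0},{"jaw": 0},{"jaw": 0}]' | python3 nudge.py 10 | egrep 'tcp|open'
python3 - <<'E'
from h import *
s=snap('wrist');im=s['image']; print(ctrl.sense()['tcp_pos'])
np.savez('pics/w6.npz',**s); print(proj(s,[456,270,34]),proj(s,[456,296,20]))
E
echo '[{"jaw": 0,"pos": [60,0,-60]},{"jaw": 0,"pos": [0,0,-60]},{"jaw": 87},{"jaw": 87,"pos": [-60,0,0]},{"jaw": 87,"pos": [-60,0,0]},{"jaw": 87,"pos": [-60,0,0]},{"jaw": 87}]' | python3 nudge.py |egrep tcp
python3 -c "
from h import *
s=snap('wrist','w7.png',1.4);np.savez('pics/w7.npz',**s)"
```

```text
tcp_pos: [455.3, 302.9, 71.1]
opening: 2.7
[455.34681893 303.00622099  71.17477558]
[279.25500791 286.06507527] [279.12732309 243.32218602]
tcp_pos: [455.5, 162.2, 174.8]
```

View pics/w7.png

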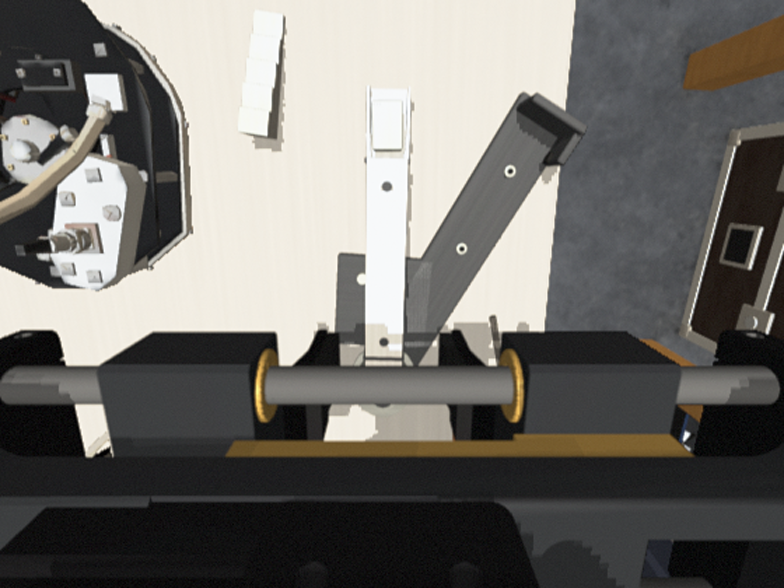

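w7: slug lies square in the trough at (388,125), centred between the walls (368–410). Push it in with closed fingers.

```bash
echo '[{"jaw": 0,"pos": [60,0,0]},{"jaw": 0,"pos": [60,0,0]},{"jaw": 0,"pos": [24,0,0]},{"jaw": 0,"pos": [0,0,40]},{"jaw": 0,"pos": [0,0,50]},{"jaw": 0,"pos": [0,0,40]},{"jaw": 0,"pos": [0,0,3]},{"jaw": 0}]' | python3 nudge.py |egrep 'tcp|open|ft'; echo '[{"jaw": 0,"pos": [-12,0,0]},{"jaw": 0,"pos": [-12,0,0]},{"jaw": 0}]' | python3 nudge.py |egrep 'tcp|open|ft';echo '[{"jaw": 0,"pos": [-10,0,0]},{"jaw": 0,"pos": [-9,0,0]},{"jaw": 0}]' | python3 nudge.py |egrep 'tcp|open|ft'
```

```text
tcp_pos: [455.4, 312.7, 43.4]
ft_force: [0.3, -0.2, 0.2]
opening: 0.9
tcp_pos: [455.9, 286.1, 43.1]
ft_force: [0.6, 0.4, -0.3]
opening: 0.7
tcp_pos: [455.4, 267.5, 42.3]
ft_force: [-0.2, 0.2, 0.5]
opening: 0.5
```

```bash
echo '[{"jaw": 0,"pos": [-5,0,0]},{"jaw": 0},{"jaw": 0,"pos": [10,0,0]},{"jaw": 87,"pos": [0,0,-60]},{"jaw": 87,"pos": [0,0,-60]},{"jaw": 87,"pos": [-60,0,-60]},{"jaw": 87,"pos": [-60,0,0]},{"jaw": 87,"pos": [-60,0,0]}]' | python3 nudge.py |egrep 'tcp|open|ft'
python3 - <<'E'
from h import *
s=snap('wrist');np.savez('pics/w8.npz',**s)
s=dict(np.load("pics/w4.npz"));im=s['image']
print(im[172:192:2,294:316:3].tolist())
E
```

```text
tcp_pos: [455.4, 108.7, 207.4]
ft_force: [-0.0, -1.0, -0.6]
opening: 42.4
[[[244, 239, 228], [243, 239, 229], [224, 216, 200], [226, 227, 217], [249, 251, 247], [221, 220, 206], [245, 240, 230], [243, 238, 229]], [[243, 239, 229], [244, 240, 229], [124, 124, 113], [250, 252, 248], [248, 250, 244], [249, 250, 244], [192, 189, 174], [244, 240, 230]], [[243, 239, 229], [187, 182, 167], [237, 239, 228], [248, 250, 245], [248, 250, 243], [248, 248, 240], [248, 249, 242], [219, 213, 197]], [[244, 240, 230], [128, 128, 120], [250, 251, 246], [248, 250, 243], [248, 248, 241], [248, 248, 240], [249, 250, 242], [232, 231, 220]], [[160, 154, 143], [247, 249, 240], [248, 249, 243], [248, 249, 242], [248, 248, 240], [248, 249, 241], [250, 250, 242], [179, 174, 160]], [[152, 152, 140], [249, 251, 246], [248, 249, 242], [248, 248, 240], [248, 248, 240], [248, 249, 240], [217, 216, 196], [241, 236, 227]], [[250, 252, 243], [248, 249, 243], [248, 249, 240], [248, 247, 238], [248, 249, 241], [248, 248, 241], [226, 220, 206], [244, 239, 230]], [[246, 248, 240], [248, 249, 242], [248, 248, 240], [248, 248, 240], [249, 249, 241], [195, 191, 176], [245, 241, 231], [243, 239, 228]], [[222, 217, 201], [248, 249, 242], [248, 247, 238], [248, 248, 239], [248, 248, 238], [242, 237, 227], [244, 239, 230], [243, 239, 229]], [[244, 240, 230], [185, 181, 165], [249, 248, 239], [249, 249, 241], [183, 179, 166], [244, 240, 231], [244, 239, 230], [243, 239, 230]]]
```

```bash
echo '[{"jaw": 87,"pos": [-60,0,0]},{"jaw": 87,"pos": [-60,0,0]},{"jaw": 87,"pos": [-60,0,0]},{"jaw": 87,"pos": [-60,0,0]},{"jaw": 87,"pos": [-60,0,0]},{"jaw": 87,"pos": [-60,0,0]},{"jaw": 87,"pos": [-60,0,0]},{"jaw": 87,"pos": [-60,10,0]}]' | python3 nudge.py |egrep 'tcp'; echo '[{"jaw": 87,"pos": [-60,20,0]},{"jaw": 87,"pos": [-20,0,0]},{"jaw": 87},{"jaw": 87}]' | python3 nudge.py |egrep 'tcp';python3 - <<'E'
from h import *
s=dict(np.load("pics/w4.npz"));print(rects(s,s['image'][...,1]>=247,20,60,(240,90,330,210)))
s=snap('wrist');np.savez('pics/w9.npz',**s);print(rects(s,s['image'][...,1]>=247,20,60,(150,20,350,230)))
print(ctrl.sense()['tcp_pos'])
s=dict(np.load("pics/w8.npz"));b=s['image'].astype(int)
print(rects(s,(b[...,2]>=b[...,0])&(b[...,1]>200),39,150,(100,0,330,230)))
E
```

```text
tcp_pos: [465.7, -372.0, 206.9]
tcp_pos: [485.8, -448.3, 206.5]
[(521.1, -411.7, 27.1, 17.4, 51.0, [304.0, 181.0]), (466.5, -330.4, 27.1, 17.6, 89.7, [264.0, 122.0])]
[(476.9, -474.8, 21.3, 6.0, 173.4, [270.0, 216.0]), (521.0, -411.5, 27.8, 17.7, 51.2, [309.0, 162.0])]
[ 485.88554189 -448.11680781  206.73615354]
[(453.1, 191.2, 188.9, 27.4, 88.3, [275.0, 107.0]), (372.4, 279.7, 39.9, 18.4, 77.2, [191.0, 23.0])]
```

```bash
echo '[{"jaw": 40,"pos": [36.6,35,20]},{"jaw": 40,"pos": [0,0,20],"spin": 10},{"jaw": 40,"pos": [0,0,30],"spin": 10},{"jaw": 40,"pos": [0,0,30],"spin": 10},{"jaw": 40,"pos": [0,0,30],"spin": 9},{"jaw": 40},{"jaw": 40}]' | python3 nudge.py | egrep 'tcp|rot|open'
```

```text
tcp_pos: [520.9, -413.0, 78.3]
eef_rot: [179.9, -0.0, 51.2]
opening: 40.6
```

```bash
echo '[{"jaw": 40,"pos": [1,0,30]},{"jaw": 40,"pos": [0,0,21]},{"jaw": 40},{"jaw": 10},{"jaw": 10},{"jaw": 10},{"jaw": 10}]' | python3 nudge.py 40| egrep 'tcp|open|grasp'; echo '[{"jaw": 10,"pos": [0,0,-60]},{"jaw": 10,"pos": [0,0,-60],"spin": -10},{"jaw": 10,"pos": [0,0,-60],"spin": -10},{"jaw": 10,"pos": [0,0,-15],"spin": -10},{"jaw": 10,"spin": -9},{"jaw": 10}]' | python3 nudge.py| egrep 'tcp|rot|open|grasp'
```

```text
tcp_pos: [521.1, -412.7, 26.4]
opening: 19.4
grasp_force: 40.0
tcp_pos: [520.4, -412.4, 220.5]
eef_rot: [180.0, -0.0, 89.9]
opening: 19.7
grasp_force: 40.0
```

```bash
echo '[{"jaw": 10,"pos": [60,-20,0]},{"jaw": 10,"pos": [60,-20,0]},{"jaw": 10,"pos": [60,-25,0]},{"jaw": 10,"pos": [60,0,0]},{"jaw": 10,"pos": [60,0,0]},{"jaw": 10,"pos": [60,0,0]},{"jaw": 10,"pos": [60,0,0]},{"jaw": 10,"pos": [60,0,0]}]' | python3 nudge.py | egrep 'tcp|opening';echo '[{"jaw": 10,"pos": [60,0,0]},{"jaw": 10,"pos": [60,0,30]},{"jaw": 10,"pos": [60,0,50]},{"jaw": 10,"pos": [28,0,40]},{"jaw": 10},{"jaw": 10}]' | python3 nudge.py | egrep 'tcp|opening|grasp'
```

```text
tcp_pos: [456.5, 65.6, 220.4]
opening: 19.5
tcp_pos: [457.4, 255.1, 112.9]
opening: 20.0
grasp_force: 40.0
```

```bash
echo '[{"jaw": 10,"pos": [21,-2,10]},{"jaw": 10,"pos": [0,0,30]},{"jaw": 10,"pos": [0,0,24]},{"jaw": 10},{"jaw": 10}]' | python3 nudge.py | egrep 'tcp|opening|ft'
```

```text
tcp_pos: [456.2, 276.6, 50.4]
ft_force: [-0.0, -0.0, -0.5]
opening: 19.7
```

```bash
for i in 1 2 3; do echo '[{"jaw": 10,"pos": [0,0,2.5]},{"jaw": 10}]' | python3 nudge.py | egrep 'tcp|ft';done
```

```text
tcp_pos: [455.3, 276.8, 46.7]
ft_force: [-0.5, -0.6, -0.6]
tcp_pos: [454.9, 276.7, 43.5]
ft_force: [0.5, 0.2, -0.4]
tcp_pos: [454.9, 276.7, 40.9]
ft_force: [-0.1, -0.1, -1.1]
```

```bash
echo '[{"jaw": 40},{"jaw": 40},{"jaw": 40,"pos": [0,0,-30]},{"jaw": 0,"pos": [36,0,0]},{"jaw": 0},{"jaw": 0},{"jaw": 0},{"jaw": 0,"pos": [0,0,29]}]' | python3 nudge.py 10 | egrep 'tcp|open'; echo '[{"jaw": 0},{"jaw": 0},{"jaw": 0,"pos": [-12,0,0]},{"jaw": 0,"pos": [-12,0,0]},{"jaw": 0}]' | python3 nudge.py |egrep 'tcp|open|ft';echo '[{"jaw": 0,"pos": [-12,0,0]},{"jaw": 0,"pos": [-10,0,0]},{"jaw": 0}]' | python3 nudge.py |egrep 'tcp|open|ft'
```

```text
tcp_pos: [456.7, 312.9, 43.6]
opening: 2.3
tcp_pos: [455.6, 287.1, 42.5]
ft_force: [-0.8, -0.0, -0.0]
opening: 0.3
tcp_pos: [455.2, 265.4, 42.0]
ft_force: [0.2, 0.0, -1.1]
opening: 0.4
```

```bash
echo '[{"jaw": 0,"pos": [-2.5,0,0]},{"jaw": 0},{"jaw": 0,"pos": [10,0,0]},{"jaw": 87,"pos": [0,0,-60]},{"jaw": 87,"pos": [0,0,-60]},{"jaw": 87,"pos": [-40,20,-60]},{"jaw": 87,"pos": [-25,20,-30]},{"jaw": 87}]' | python3 nudge.py |egrep 'tcp|open|ft'
python3 - <<'E'
from h import *
s=snap('wrist','w10.png',1.4);np.savez('pics/w10.npz',**s);b=s['image'].astype(int)
print(rects(s,b.max(2)<75,20,60,(300,0,400,150)),proj(s,[520,390,20]))
print(rects(s,(b[...,2]>=b[...,0])&(b[...,1]>200),39,150,(150,0,330,230)))
print(ctrl.sense()['tcp_pos'])
E
```

```text
tcp_pos: [494.2, 214.7, 244.9]
ft_force: [-0.2, 0.7, -0.9]
opening: 42.5
[(558.6, 270.6, 39.0, 12.1, 143.5, [328.0, 143.0]), (523.4, 392.6, 20.2, 4.5, 90.9, [302.0, 33.0])] [298.96102094  35.60022884]
[(452.9, 207.6, 83.0, 26.1, 88.6, [244.0, 196.0]), (458.8, 272.0, 43.4, 24.3, 89.8, [247.0, 142.0])]
[492.49492663 215.96439724 243.03383988]
```

View pics/w10.png

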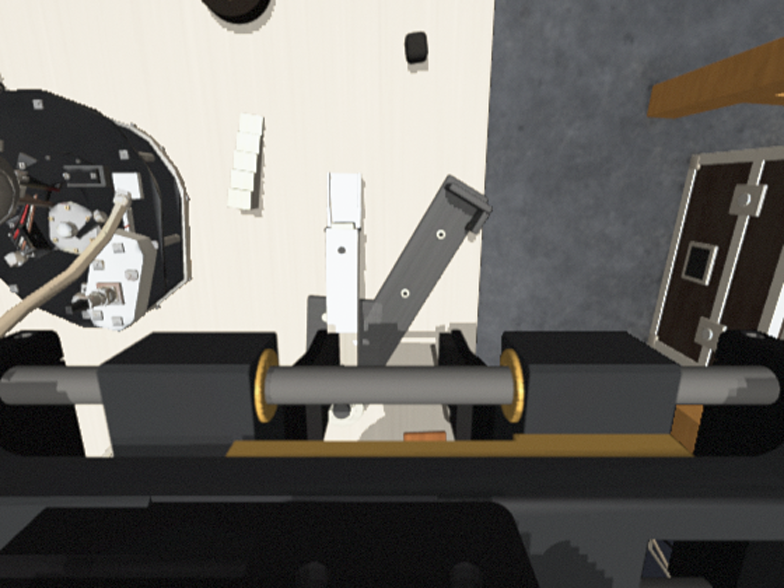

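w10: trough empty (344,200), both slugs in the bore; bung at (416,47).

```bash
python3 - <<'E'
from h import *
s=dict(np.load('pics/w10.npz'));b=s['image'].astype(int)
print(rects(s,b.max(2)<75,20,60,(280,10,320,60)))
print(rects(s,b.max(2)<75,10,60,(280,10,320,60)))
u=cv2.resize(s['image'][10:60,270:330],(600,500),interpolation=3)[...,::-1];cv2.imwrite('pics/bung.png',u)
E
echo '[{"jaw": 60,"pos": [60,26,20]},{"jaw": 60,"pos": [60,0,20]},{"jaw": 60,"pos": [40,0,0]},{"jaw": 60}]' | python3 nudge.py|egrep 'tcp|rot'
```

```text
[(517.7, 392.0, 21.1, 15.9, 91.1, [297.0, 34.0])]
[(518.4, 394.9, 21.7, 16.3, 91.1, [297.0, 34.0])]
tcp_pos: [511.9, 375.1, 201.8]
eef_rot: [-179.8, -0.0, 90.4]
```

View pics/bung.png

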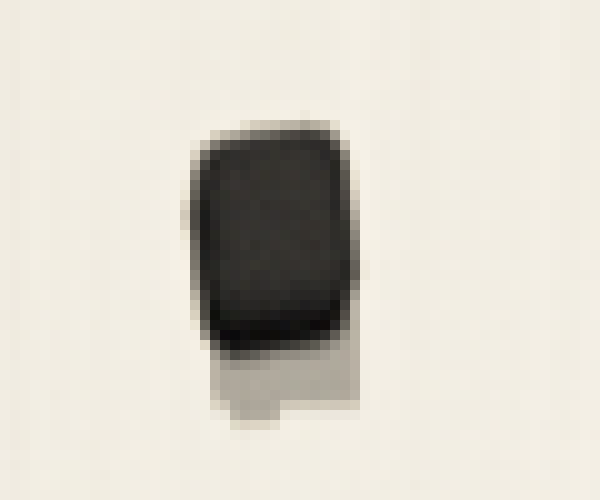

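```bash
echo '[{"jaw": 60,"pos": [-53,6,40]},{"jaw": 60,"pos": [0,0,50]},{"jaw": 60},{"jaw": 60}]' | python3 nudge.py|egrep 'tcp|rot'
python3 - <<'E'
from h import *
s=snap('wrist');np.savez('pics/w11.npz',**s);b=s['image'].astype(int)
for t in (75,100,140,170): print(t,rects(s,b.max(2)<t,19,60,(220,70,330,190)))
u,v=proj(s,[518,392,20]).round().astype(int);print(u,v,-s['R'].T@s['t'].ravel());print(b[v,u-20:u+20].max(1).tolist());print(b[v-20:v+20,u].max(1).tolist())
E
```

```text
tcp_pos: [521.1, 321.5, 118.3]
eef_rot: [180.0, -0.1, 90.1]
75 [(518.4, 394.5, 18.5, 16.7, 97.8, [275.0, 128.0])]
100 [(518.3, 394.3, 19.0, 17.3, 97.8, [274.0, 128.0])]
140 [(518.5, 394.4, 19.3, 17.8, 97.8, [275.0, 128.0])]
170 [(518.4, 394.1, 20.3, 18.1, 97.8, [275.0, 129.0])]
274 132 [520.20536316 391.91314533 262.05982446]
[242, 242, 243, 243, 243, 243, 244, 243, 245, 247, 115, 40, 43, 48, 50, 53, 56, 55, 53, 52, 53, 56, 55, 51, 50, 52, 54, 51, 54, 49, 45, 43, 104, 185, 245, 244, 243, 243, 243, 242]
[242, 242, 244, 205, 109, 49, 47, 52, 53, 56, 57, 57, 55, 54, 53, 53, 50, 53, 53, 57, 53, 53, 50, 53, 53, 47, 41, 36, 43, 116, 163, 175, 176, 175, 177, 172, 178, 228, 243, 242]
```

```bash
echo '[{"jaw": 45,"pos": [36,-3,0]},{"jaw": 45,"pos": [36,0,0]},{"jaw": 45,"spin": 10.4},{"jaw": 45,"spin": 10.4},{"jaw": 45,"spin": 10.4},{"jaw": 45,"spin": 10.4},{"jaw": 45,"spin": 10.4},{"jaw": 45,"spin": 10.4}]' | python3 nudge.py|egrep 'tcp|rot';echo '[{"jaw": 45,"pos": [0,0,20],"spin": 10.4},{"jaw": 45,"pos": [0,0,20],"spin": 9.4},{"jaw": 45},{"jaw": 45}]' | python3 nudge.py|egrep 'tcp|rot|open'
```

```text
tcp_pos: [518.5, 393.8, 119.2]
eef_rot: [-179.9, -0.2, 27.3]
tcp_pos: [518.7, 393.4, 78.7]
eef_rot: [-179.9, -0.1, 8.0]
opening: 45.1
```

```bash
echo '[{"jaw": 45,"pos": [0,0,30]},{"jaw": 45,"pos": [0,0,22.7]},{"jaw": 45},{"jaw": 10},{"jaw": 10},{"jaw": 10},{"jaw": 10}]' | python3 nudge.py 25|egrep 'tcp|rot|open|grasp';echo '[{"jaw": 10,"pos": [0,0,-60]},{"jaw": 10,"pos": [0,0,-40]},{"jaw": 10,"spin": -10.4},{"jaw": 10,"spin": -10.4},{"jaw": 10,"spin": -10.4},{"jaw": 10,"spin": -10.4},{"jaw": 10,"spin": -10.4},{"jaw": 10,"spin": -10.4}]' | python3 nudge.py|egrep 'tcp|rot|open';echo '[{"jaw": 10,"spin": -10.4},{"jaw": 10,"spin": -9},{"jaw": 10}]' | python3 nudge.py|egrep 'tcp|rot|open|grasp'
```

```text
tcp_pos: [518.4, 392.5, 24.8]
eef_rot: [-180.0, -0.1, 7.8]
opening: 19.5
grasp_force: 25.0
tcp_pos: [518.1, 392.2, 124.0]
eef_rot: [180.0, 0.0, 70.5]
opening: 20.1
tcp_pos: [518.2, 392.1, 123.9]
eef_rot: [-180.0, -0.0, 89.5]
opening: 19.7
grasp_force: 25.0
```

```bash
echo '[{"jaw": 10,"pos": [-40,-32,0]},{"jaw": 10,"pos": [-40,-31,0]},{"jaw": 10,"pos": [-36,0,0]},{"jaw": 10,"pos": [0,0,30]},{"jaw": 10,"pos": [0,0,40]},{"jaw": 10},{"jaw": 10}]' | python3 nudge.py|egrep 'tcp|rot|open|grasp'
```

```text
tcp_pos: [454.9, 277.3, 55.3]
eef_rot: [179.9, -0.0, 89.5]
opening: 19.9
grasp_force: 25.0
```

```bash
echo '[{"jaw": 10,"pos": [0,0.4,6]},{"jaw": 10,"pos": [0,0,6]},{"jaw": 10,"pos": [0,0,2.5]},{"jaw": 10}]' | python3 nudge.py|egrep 'tcp|open|ft';
echo '[{"jaw": 40},{"jaw": 40},{"jaw": 40,"pos": [0,0,-30]},{"jaw": 0,"pos": [32,0,-10]},{"jaw": 0,"pos": [0,0,-60]},{"jaw": 87,"pos": [0,0,-40]},{"jaw": 87,"pos": [-60,0,0]},{"jaw": 87,"pos": [-50,0,0]}]' | python3 nudge.py 10|egrep 'tcp|open'; echo '[{"jaw": 87},{"jaw": 87}]' | python3 nudge.py|grep tcp;python3 -c "
from h import *
s=snap('wrist');np.savez('pics/w12.npz',**s)
u,v=proj(s,[455,272,30]).round().astype(int);print(u,v)
cv2.imwrite('pics/w12c.png',cv2.resize(s['image'][max(v-60,0):v+60,u-75:u+75],(600,480),interpolation=3)[...,::-1])
b=s['image'].astype(int)
print(rects(s,b.max(2)<90,34,60,(int(u-25),int(max(v-40,0)),int(u+25),int(v+40))))"
```

```text
tcp_pos: [454.7, 276.7, 39.4]
ft_force: [0.5, 0.8, -0.3]
opening: 19.9
tcp_pos: [454.3, 197.1, 180.1]
opening: 49.2
tcp_pos: [454.2, 199.3, 179.8]
278 129
[(454.5, 277.0, 18.2, 15.6, 179.6, [278.0, 123.0])]
```

View pics/w12c.png

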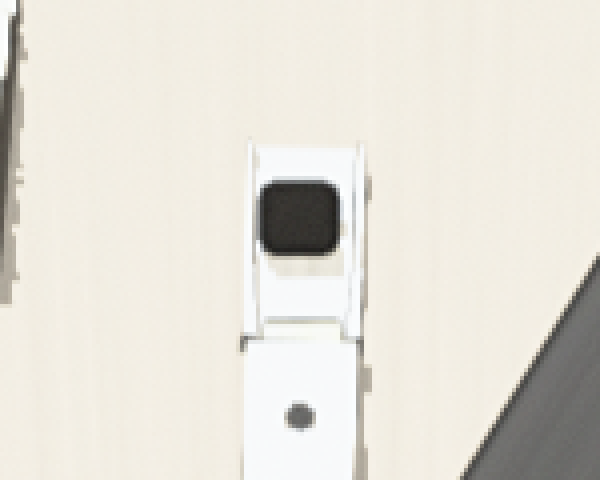

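w12c: bung sits square in the trough at (300,217), 18 mm side along the bore. Push it in with the fingers, then get the rod.

```bash
echo '[{"jaw": 0,"pos": [60,0.6,0]},{"jaw": 0,"pos": [54,0,0]},{"jaw": 0},{"jaw": 0,"pos": [0,0,45]},{"jaw": 0,"pos": [0,0,50]},{"jaw": 0,"pos": [0,0,42]},{"jaw": 0},{"jaw": 0}]' | python3 nudge.py |egrep 'tcp|open|ft'; echo '[{"jaw": 0,"pos": [-12,0,0]},{"jaw": 0,"pos": [-12,0,0]},{"jaw": 0,"pos": [-12,0,0]},{"jaw": 0,"pos": [-9,0,0]},{"jaw": 0},{"jaw": 0}]' | python3 nudge.py |egrep 'tcp|open|ft'
```

```text
tcp_pos: [456.2, 313.7, 44.1]
ft_force: [1.0, 0.3, 0.3]
opening: 8.8
tcp_pos: [455.1, 267.7, 42.4]
ft_force: [-0.2, 0.3, 0.1]
opening: 0.5
```

```bash
echo '[{"jaw": 0,"pos": [-4,0,0]},{"jaw": 0},{"jaw": 0,"pos": [8,0,0]},{"jaw": 60,"pos": [0,0,-60]},{"jaw": 60,"pos": [0,0,-60]},{"jaw": 60,"pos": [-50,20,-40]},{"jaw": 60,"pos": [-60,20,0]},{"jaw": 60,"pos": [-60,20,0]}]' | python3 nudge.py |egrep 'tcp|open|ft'; echo '[{"jaw": 60,"pos": [-60,20,0]},{"jaw": 60,"pos": [-60,0,0]},{"jaw": 60,"pos": [-60,0,0]},{"jaw": 60},{"jaw": 60}]' | python3 nudge.py |egrep 'tcp'
```

```text
tcp_pos: [513.0, 105.1, 200.6]
ft_force: [0.3, 0.8, -0.3]
opening: 42.5
tcp_pos: [531.0, -72.4, 199.7]
```

Run:
```python
from h import *
s=snap('wrist','w13.png',1.4);np.savez('pics/w13.npz',**s);b=s['image'].astype(int)
print(ctrl.sense()['tcp_pos'],-s['R'].T@s['t'].ravel())
u,v=proj(s,[537,-10,42]).round().astype(int);print(u,v,proj(s,[540,-60,38]))
print(rects(s,b.max(2)<60,42,100,(int(u-40),int(v-60),int(u+40),int(v+60))))
print(rects(s,(b.min(2)>180)&(abs(b[...,0]-b[...,2])<12),38,60,(int(u-20),int(v),int(u+20),int(v+110))))
```

```text
[531.07568215 -71.64088626 199.74273114] [530.77385368  -1.90985388 343.44634899]
283 140 [286.15496092 187.84078538]
[(534.3, -12.2, 46.8, 20.6, 91.7, [281.0, 141.0])]
[(536.2, -75.6, 77.7, 7.9, 91.7, [283.0, 202.0])]
```

View pics/w13.png

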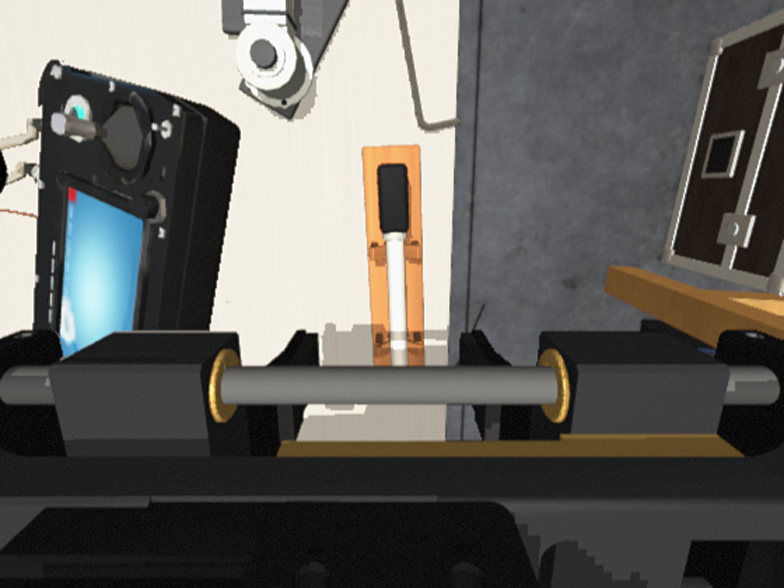

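w13: rod handle (394,198) on its rest, tip hidden; console's far side up to (240,130) → x≈417 at most, so the gripper body (to x≈440) clears it.

```bash
echo '[{"jaw": 45,"pos": [30,4,0],"spin": -1.7},{"jaw": 45,"pos": [29.6,0,30]},{"jaw": 45,"pos": [0,0,50]},{"jaw": 45,"pos": [0,0,30]},{"jaw": 45},{"jaw": 45},{"jaw": 45}]' | python3 nudge.py |egrep 'tcp|rot|open|ft'
```

```text
tcp_pos: [535.4, -13.2, 91.4]
eef_rot: [179.8, -0.0, 91.3]
ft_force: [-0.3, 0.4, 0.8]
opening: 45.3
```

```bash
echo '[{"jaw": 45,"pos": [1,0,30],"spin": -0.4},{"jaw": 45,"pos": [0,0,27]},{"jaw": 45},{"jaw": 10},{"jaw": 10},{"jaw": 10}]' | python3 nudge.py 15|egrep 'tcp|rot|open|ft|gras';echo '[{"jaw": 10},{"jaw": 10}]' | python3 nudge.py 45|egrep 'tcp|rot|open|ft|gras'
```

```text
tcp_pos: [534.7, -12.7, 33.5]
eef_rot: [179.9, -0.0, 91.7]
ft_force: [-0.2, 0.1, 0.9]
opening: 22.8
grasp_force: 0.0
tcp_pos: [534.7, -12.7, 33.2]
eef_rot: [180.0, -0.0, 91.7]
ft_force: [0.4, 0.8, 4.1]
opening: 21.4
grasp_force: 45.0
```

```bash
echo '[{"jaw": 10,"pos": [0,0,-15]},{"jaw": 10,"pos": [0,0,-30]},{"jaw": 10,"pos": [0,0,-50]},{"jaw": 10,"pos": [0,0,-40]},{"jaw": 10,"pos": [50,-10,0]},{"jaw": 10,"pos": [55,-16,0]},{"jaw": 10,"pos": [55,-16,0]},{"jaw": 10,"pos": [55,-16,0]}]' | python3 nudge.py |egrep 'tcp|rot|open|ft|gras';echo '[{"jaw": 10,"pos": [55,-16,0],"spin": 2.9},{"jaw": 10,"pos": [55,0,0]},{"jaw": 10,"pos": [55,0,0]},{"jaw": 10,"pos": [40,0,0]},{"jaw": 10},{"jaw": 10}]' | python3 nudge.py |egrep 'tcp|rot|open|ft|gras'
python3 -c "
from h import *
s=snap('wrist','w14.png',1.4);np.savez('pics/w14.npz',**s);print(ctrl.sense()['tcp_pos'])
s=snap('scene');np.savez('pics/s14.npz',**s)"
```

```text
tcp_pos: [469.0, 202.0, 168.7]
eef_rot: [180.0, 0.0, 91.7]
ft_force: [1.7, 0.7, -0.6]
opening: 21.6
grasp_force: 45.0
tcp_pos: [455.6, 404.1, 168.0]
eef_rot: [180.0, 0.1, 88.8]
ft_force: [-0.8, -0.9, -1.0]
opening: 21.6
grasp_force: 45.0
[455.9448091  403.62191799 168.07528905]
```

```bash
echo '[{"jaw": 10,"pos": [14,2,40]},{"jaw": 10,"pos": [0,0,40]},{"jaw": 10,"pos": [0,0,25]},{"jaw": 10},{"jaw": 10}]' | python3 nudge.py |egrep 'tcp|rot|open|ft'
python3 - <<'E'
from h import *
s=ctrl.sense();T=s['tcp_pos'];print(T)
a=snap('scene');d=snap('side')
tip=T+[-145*np.cos(np.radians(88.8)),-145,-2.2];print(tip)
for n,c,p in(('scene',a,[455,260,30]),('side',d,[455,260,30])):
    u,v=proj(c,p).round().astype(int);print(n,u,v,proj(c,tip))
    cv2.imwrite(f'pics/{n}15.png',cv2.resize(c['image'][v-50:v+50,max(u-65,0):u+65],(780,600),interpolation=3)[...,::-1])
E
```

```text
tcp_pos: [458.6, 418.9, 64.4]
eef_rot: [179.9, -0.1, 88.7]
ft_force: [0.7, 0.0, 0.7]
opening: 21.8
[458.64810488 418.88123871  64.35027837]
[455.61145399 273.88123871  62.15027837]
scene 211 271 [205.93832248 264.9531909 ]
side 239 178 [237.31615406 168.36460351]
```

View pics/scene15.png

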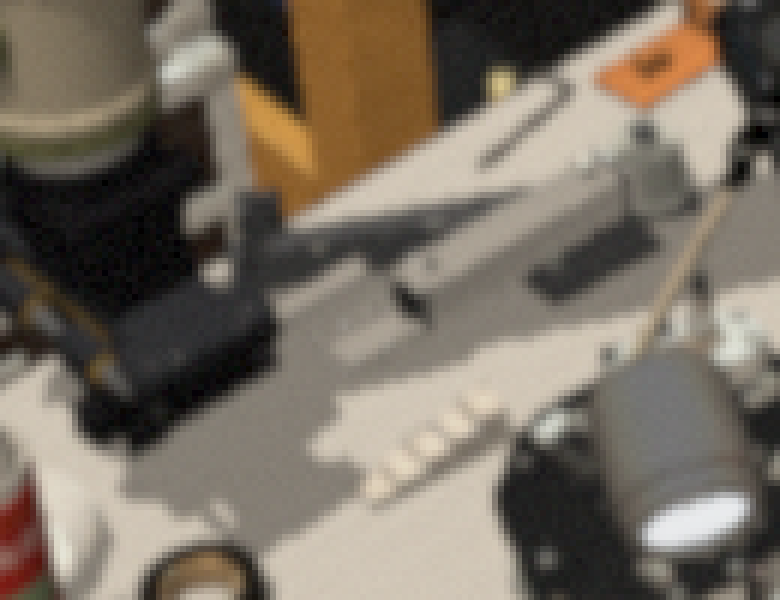

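scene15: the rod shaft is level, tip at (360,265), in line with the mouth (410,290), where the bung shows black. Lower and ram.

```bash
echo '[{"jaw": 10,"pos": [0,0,15]},{"jaw": 10,"pos": [0,0,12]},{"jaw": 10},{"jaw": 10}]' | python3 nudge.py |egrep 'tcp|ft'; echo '[{"jaw": 10,"pos": [0,0,5]},{"jaw": 10,"pos": [0,0,4]},{"jaw": 10},{"jaw": 10}]' | python3 nudge.py |egrep 'tcp|ft'
```

```text
tcp_pos: [457.8, 419.0, 35.7]
ft_force: [-0.2, -1.2, -0.8]
tcp_pos: [457.8, 418.9, 26.8]
ft_force: [0.9, 0.3, -1.5]
```

```bash
echo '[{"jaw": 10,"pos": [-12,0,0]},{"jaw": 10,"pos": [-12,0,0]},{"jaw": 10}]' | python3 nudge.py |egrep 'tcp|ft'; echo '[{"jaw": 10,"pos": [-10,0,0]},{"jaw": 10,"pos": [-10,0,0]},{"jaw": 10}]' | python3 nudge.py |egrep 'tcp|ft|open'; echo '[{"jaw": 10,"pos": [-10,0,0]},{"jaw": 10,"pos": [-10,0,0]},{"jaw": 10,"pos": [-10,0,0]},{"jaw": 10}]' | python3 nudge.py |egrep 'tcp|ft|open'
```

```text
tcp_pos: [457.9, 393.1, 26.9]
ft_force: [0.9, 0.6, -0.8]
tcp_pos: [457.2, 373.6, 26.8]
ft_force: [0.2, -0.2, -0.8]
opening: 21.9
tcp_pos: [456.5, 343.5, 26.7]
ft_force: [-1.0, -0.5, -1.0]
opening: 21.8
```

```bash
for i in 1 2 3; do echo '[{"jaw": 10,"pos": [-5,0,0]},{"jaw": 10}]' | python3 nudge.py |egrep 'tcp|ft|open'; done
```

```text
tcp_pos: [456.2, 339.6, 26.8]
ft_force: [-0.3, -0.4, -1.2]
opening: 21.8
tcp_pos: [456.1, 334.4, 26.8]
ft_force: [-0.4, -0.4, -1.4]
opening: 21.3
tcp_pos: [456.0, 329.3, 26.8]
ft_force: [-0.0, 0.1, -0.6]
opening: 21.3
```

```bash
for i in 1 2 3; do echo '[{"jaw": 10,"pos": [-3,0,0]},{"jaw": 10}]' | python3 nudge.py |egrep 'tcp|ft|grasp'; done
```

```text
tcp_pos: [455.9, 326.6, 26.8]
ft_force: [1.0, -0.3, -1.8]
grasp_force: 45.0
tcp_pos: [455.8, 324.2, 26.9]
ft_force: [-0.7, 2.4, -1.4]
grasp_force: 45.0
tcp_pos: [455.8, 324.0, 27.8]
ft_force: [-0.7, 10.4, -2.1]
grasp_force: 45.0
```

```bash
for i in 1 2; do echo '[{"jaw": 10,"pos": [-2.5,0,0]},{"jaw": 10}]' | python3 nudge.py 60 |egrep 'tcp|ft|grasp'; done; echo '[{"jaw": 10},{"jaw": 10},{"jaw": 10,"pos": [4,0,0]},{"jaw": 10,"pos": [3,0,0]},{"jaw": 10}]' | python3 nudge.py  |egrep 'tcp|ft|grasp'
```

```text
tcp_pos: [455.8, 323.8, 28.4]
ft_force: [0.2, 17.9, -1.6]
grasp_force: 60.0
tcp_pos: [455.7, 323.6, 29.1]
ft_force: [-0.3, 24.2, -1.0]
grasp_force: 60.0
tcp_pos: [455.8, 324.1, 27.1]
ft_force: [-0.0, 6.2, -1.6]
grasp_force: 60.0
```

```bash
echo '[{"jaw": 10,"pos": [10,0,0]},{"jaw": 10,"pos": [25,0,0]},{"jaw": 10,"pos": [30,0,0]},{"jaw": 10,"pos": [30,0,0]},{"jaw": 10},{"jaw": 10,"pos": [0,0,-40]},{"jaw": 10,"pos": [0,0,-60]},{"jaw": 10,"pos": [0,0,-40]}]' | python3 nudge.py  |egrep 'tcp|ft|grasp'; echo '[{"jaw": 10,"spin": -2.9},{"jaw": 10,"pos": [-50,16,0]},{"jaw": 10,"pos": [-55,16,0]},{"jaw": 10,"pos": [-55,16,0]},{"jaw": 10,"pos": [-55,16,0]},{"jaw": 10,"pos": [-55,16,0]},{"jaw": 10,"pos": [-55,0,0]},{"jaw": 10,"pos": [-55,0,0]}]' | python3 nudge.py  |egrep 'tcp|rot'
```

```text
tcp_pos: [458.5, 417.0, 169.3]
ft_force: [0.2, 1.2, -0.6]
grasp_force: 60.0
tcp_pos: [548.3, 37.4, 166.5]
eef_rot: [-179.9, 0.0, 91.6]
```

```bash
echo '[{"jaw": 10,"pos": [-50,-15,20]},{"jaw": 10,"pos": [0,0,40]},{"jaw": 10,"pos": [0,0,40]},{"jaw": 10},{"jaw": 10}]' | python3 nudge.py  |egrep 'tcp|rot|open'
```

```text
tcp_pos: [536.1, -10.3, 68.2]
eef_rot: [179.9, 0.0, 91.7]
opening: 21.4
```

```bash
echo '[{"jaw": 10,"pos": [-2.4,-1.4,10]},{"jaw": 10,"pos": [0,0,13]},{"jaw": 10},{"jaw": 10}]' | python3 nudge.py  |egrep 'tcp|rot|ft'; echo '[{"jaw": 10,"pos": [0,0,5]},{"jaw": 10,"pos": [0,0,4]},{"jaw": 10},{"jaw": 10}]' | python3 nudge.py  |egrep 'tcp|rot|ft'
```

```text
tcp_pos: [534.3, -12.4, 43.9]
eef_rot: [180.0, -0.0, 91.7]
ft_force: [0.2, 0.1, -0.9]
tcp_pos: [534.2, -12.4, 34.8]
eef_rot: [180.0, -0.0, 91.7]
ft_force: [0.1, -0.4, -1.5]
```

```bash
echo '[{"jaw": 10,"pos": [0,0.4,1.2]},{"jaw": 10},{"jaw": 10}]' | python3 nudge.py  |egrep 'tcp|ft'; echo '[{"jaw": 30},{"jaw": 45},{"jaw": 45},{"jaw": 45,"pos": [0,0,-20]},{"jaw": 45,"pos": [0,0,-50]},{"jaw": 45,"pos": [0,0,-60]},{"jaw": 45,"pos": [-60,0,-30]},{"jaw": 45}]' | python3 nudge.py 10 |egrep 'tcp|ft'
python3 - <<'E'
from h import *
s=snap('wrist');np.savez('pics/w16.npz',**s);b=s['image'].astype(int);print(ctrl.sense()['tcp_pos'])
u,v=proj(s,[537,-10,42]).round().astype(int)
print(rects(s,b.max(2)<60,42,100,(int(u-40),int(v-60),int(u+40),int(v+60))))
print(rects(s,(b.min(2)>180)&(abs(b[...,0]-b[...,2])<12),38,60,(int(u-20),int(v),int(u+20),int(v+110))))
d0=np.load('pics/side0.npz')['image'].astype(float);d=snap('side');d=d['image'].astype(float)
D=np.hstack([cv2.resize(x[190:250,280:340].astype(np.uint8),(390,390),interpolation=3) for x in(d0,d)])
cv2.imwrite('pics/restcmp.png',D[...,::-1])
E
```

```text
tcp_pos: [534.6, -12.4, 33.6]
ft_force: [-0.2, -0.9, -0.9]
tcp_pos: [537.2, -73.2, 194.2]
ft_force: [-0.0, 0.6, -0.6]
[536.52817119 -70.42150543 192.55883474]
[(534.1, -11.5, 47.5, 20.4, 93.0, [275.0, 140.0])]
[(535.7, -78.2, 73.3, 7.3, 91.4, [276.0, 203.0])]
```

View pics/restcmp.png

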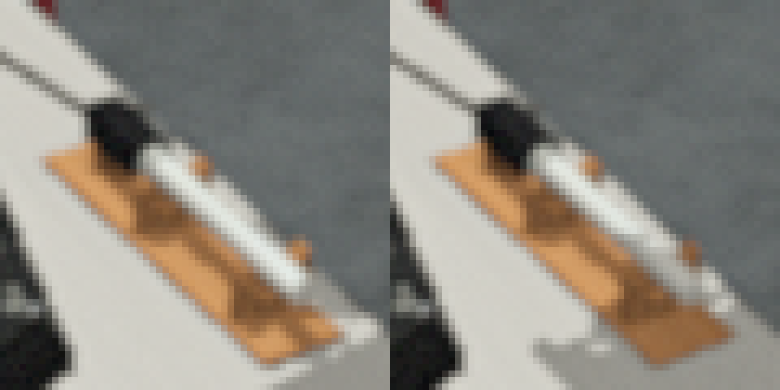

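Rod lies the same as before (handle centre within ~1 mm). Next, go round to the robot side of the tube, tool turned 90° to keep the body off the crawler.

```bash
echo '[{"jaw": 0,"pos": [60,0,-10]},{"jaw": 0,"pos": [60,0,0]},{"jaw": 0,"pos": [60,-20,0]},{"jaw": 0,"pos": [60,-25,0]},{"jaw": 0,"pos": [60,-30,0]},{"jaw": 0,"pos": [0,-25,0],"spin": 10.4},{"jaw": 0,"pos": [0,-15,0],"spin": 10.4},{"jaw": 0,"spin": 10.4}]' | python3 nudge.py |egrep 'tcp|rot'; echo '[{"jaw": 0,"spin": 10.4},{"jaw": 0,"spin": 10.4},{"jaw": 0,"spin": 10.4},{"jaw": 0,"spin": 10.4},{"jaw": 0,"spin": 10.4},{"jaw": 0,"spin": 8.3},{"jaw": 0}]' | python3 nudge.py |egrep 'tcp|rot|open'
```

```text
tcp_pos: [413.9, 225.1, 200.7]
eef_rot: [-179.9, 0.1, 60.4]
tcp_pos: [415.0, 224.5, 200.7]
eef_rot: [180.0, 0.1, 0.3]
opening: 0.7
```

```bash
echo '[{"jaw": 0,"pos": [-5,-6,40]},{"jaw": 0,"pos": [0,0,50]},{"jaw": 0,"pos": [0,0,45]},{"jaw": 0,"pos": [0,0,25]},{"jaw": 0,"pos": [0,0,4]},{"jaw": 0}]' | python3 nudge.py |egrep 'tcp|ft'; echo '[{"jaw": 0,"pos": [15,0,0]},{"jaw": 0,"pos": [12,0,0]},{"jaw": 0,"pos": [12,0,0]},{"jaw": 0,"pos": [12,0,0]},{"jaw": 0,"pos": [12,0,0]},{"jaw": 0}]' | python3 nudge.py|egrep 'tcp|ft'
```

```text
tcp_pos: [411.0, 230.3, 38.0]
ft_force: [1.3, 0.7, 0.7]
tcp_pos: [475.2, 229.9, 37.4]
ft_force: [0.4, 0.8, -0.4]
```

```bash
echo '[{"jaw": 0,"pos": [8,0,0]},{"jaw": 0,"pos": [7,0,0]},{"jaw": 0}]' | python3 nudge.py|egrep 'tcp|ft'; for i in 1 2 3 4; do echo '[{"jaw": 0,"pos": [3,0,0]},{"jaw": 0}]' | python3 nudge.py|egrep 'tcp|ft'; done
```

```text
tcp_pos: [489.7, 230.2, 37.6]
ft_force: [1.0, -0.2, 0.1]
tcp_pos: [492.1, 230.2, 37.6]
ft_force: [-0.8, 0.1, -1.0]
tcp_pos: [495.1, 230.1, 37.5]
ft_force: [-2.2, -0.1, 0.6]
tcp_pos: [498.3, 230.2, 37.6]
ft_force: [-0.1, 0.4, -0.2]
tcp_pos: [501.3, 230.2, 37.6]
ft_force: [-1.8, -0.9, -0.8]
```

```bash
for i in 1 2 3 4; do echo '[{"jaw": 0,"pos": [2.5,0,0]},{"jaw": 0}]' | python3 nudge.py|egrep 'tcp|ft'; done
```

```text
tcp_pos: [503.7, 230.2, 37.6]
ft_force: [-0.4, 0.2, -0.1]
tcp_pos: [505.8, 230.3, 37.5]
ft_force: [-3.0, -0.2, 0.4]
tcp_pos: [506.5, 230.6, 37.1]
ft_force: [-11.6, 1.2, 4.7]
tcp_pos: [507.1, 230.9, 36.7]
ft_force: [-18.4, 0.2, 9.0]
```

```bash
echo '[{"jaw": 0,"pos": [-5,0,0]},{"jaw": 0,"pos": [-20,0,0]},{"jaw": 0,"pos": [0,0,-50]},{"jaw": 0,"pos": [0,0,-60]},{"jaw": 0,"pos": [-40,20,-60]},{"jaw": 0,"pos": [-10,20,-40]},{"jaw": 0},{"jaw": 0}]' | python3 nudge.py|egrep 'tcp|clock'
python3 - <<'E'
from h import *
s=snap('wrist','w17.png',1.4);b=s['image'].astype(int)
print(rects(s,(b[...,2]>=b[...,0])&(b[...,1]>200),39,200,(60,0,500,232)))
E
```

```text
clock: 58.85
tcp_pos: [443.1, 193.3, 237.4]
[(463.5, 443.3, 42.6, 12.8, 169.4, [65.0, 174.0]), (525.6, 210.7, 119.4, 28.3, 59.4, [260.0, 116.0])]
```

View pics/w17.png

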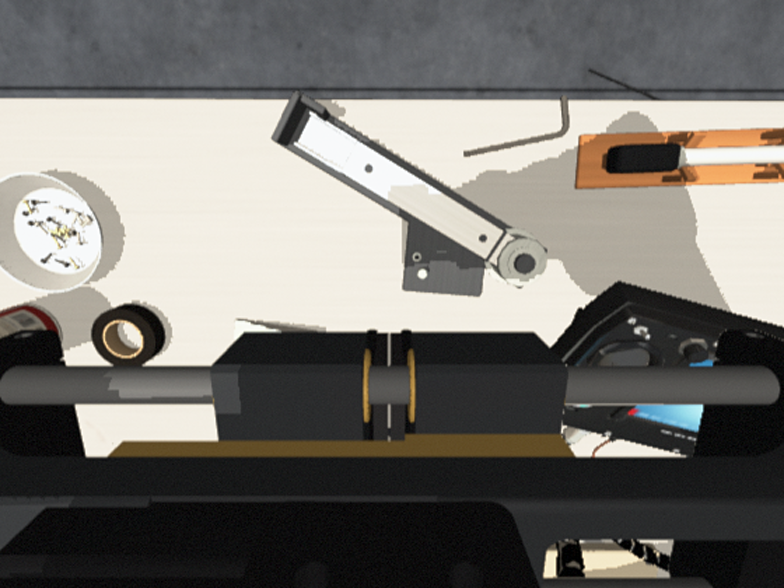

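w17: tube home against its back stop (strip hidden beneath it, end plate at (295,115)), trough empty, rod on its rest at (640,158), robot clear.

```bash
python3 -c "
from bench import ctrl
print(ctrl.close_job())"
```

```text
the job is handed in; nothing more can be done
None
```

I handed the job in at about 59 s. Both slugs on the bench (I found only two) and then the bung are rammed to the bottom of the tube, which stopped at the depth a gap-free stack should give. The rod is back on its rest within about 1 mm, the tube is home against its stop, and I touched none of the other loose things. `close_job()` returned no verdict.

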